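Tag out the weak head of a touch mixer

TASK

One head of the three-position mixer has a tired spring. With the fingertips press the three rubber pads one after the other, from left to right, to feel which gives most easily, then push the white tag in front of that softest pad all the way down and leave the other two tags up. Do not force anything, and leave the things standing round the mixer where they are; nothing needs to be picked up.

Things in the scene. Friction and masses are not known exactly. Their poses are not given: they have to be found in the camera images.
- mixer: Three-position touch mixer, fixed: low white and grey housing 160 x 340 x 61 mm (x, y, z), its front with the dial faces the robot. Origin at the centre of its underside on the bench, x to its back, y to its left end as seen from the robot, z up. Its flat deck is 61 mm above the bench. It carries three sprung round rubber pads in a row, 105 mm apart along y, and in front of each pad (72 mm nearer the robot) that pad's white slide tag.
- pad_left_top (a point): Centre of the top of the left pad (seen from the robot): flat black rubber, 50 mm across, on a coil spring; unpressed at (0.020, 0.105, 0.093) in the mixer's frame, within 0.4 mm. Moves 10 mm down to its stop and springs back. The pads look alike; one spring is about 500 N/m, the other two over 1000 N/m (stop met at 5 N; at 10 to 15 N). Which pad has the soft one varies.
- pad_middle_top (a point): Centre of the top of the middle pad (seen from the robot): flat black rubber, 50 mm across, on a coil spring; unpressed at (0.020, 0.000, 0.093) in the mixer's frame, within 0.4 mm. Moves 10 mm down to its stop and springs back. The pads look alike; one spring is about 500 N/m, the other two over 1000 N/m (stop met at 5 N; at 10 to 15 N). Which pad has the soft one varies.
- pad_right_top (a point): Centre of the top of the right pad (seen from the robot): flat black rubber, 50 mm across, on a coil spring; unpressed at (0.020, -0.105, 0.093) in the mixer's frame, within 0.4 mm. Moves 10 mm down to its stop and springs back. The pads look alike; one spring is about 500 N/m, the other two over 1000 N/m (stop met at 5 N; at 10 to 15 N). Which pad has the soft one varies.
- tag_left_top (a point): Centre of the top of the left tag's thumb ledge. The ledge is 13 x 36 x 5 mm (x, y, z of the mixer) on a thin upright blade that slides vertically in a grey slotted holder 16 x 44 mm, whose top is 12 mm above the deck. Up, the ledge's top is 33 mm above the deck; fully down, 17 mm (the ledge then sits on its holder).
- tag_left (a joint): Downward slide of the left tag in m: 0 up (in service), 0.016 fully down (out of use). It slides against about 3.5 N of friction and stays where it is left.
- tag_middle_top (a point): Centre of the top of the middle tag's thumb ledge. The ledge is 13 x 36 x 5 mm (x, y, z of the mixer) on a thin upright blade that slides vertically in a grey slotted holder 16 x 44 mm, whose top is 12 mm above the deck. Up, the ledge's top is 33 mm above the deck; fully down, 17 mm (the ledge then sits on its holder).
- tag_middle (a joint): Downward slide of the middle tag in m: 0 up (in service), 0.016 fully down (out of use). It slides against about 3.5 N of friction and stays where it is left.
- tag_right_top (a point): Centre of the top of the right tag's thumb ledge. The ledge is 13 x 36 x 5 mm (x, y, z of the mixer) on a thin upright blade that slides vertically in a grey slotted holder 16 x 44 mm, whose top is 12 mm above the deck. Up, the ledge's top is 33 mm above the deck; fully down, 17 mm (the ledge then sits on its holder).
- tag_right (a joint): Downward slide of the right tag in m: 0 up (in service), 0.016 fully down (out of use). It slides against about 3.5 N of friction and stays where it is left.
- tube_rack: Clear tube rack with capped tubes fixed in it, 53 x 124 x 108 mm, loose, beside the mixer's left end. Origin at the centre of its underside.
- beaker: Plastic beaker, 54 mm across, 69 mm high, loose, beside the mixer's right end. Origin at the centre of its underside.
- cup: Specimen cup with a lid, 72 mm across, 76 mm high, loose, beside the mixer's right end. Origin at the centre of its underside.
- vial_a: Capped cryovial, 14 mm across, 46 mm high, standing loose in front of the mixer. Origin at the centre of its underside.
- vial_b: Another such cryovial, standing loose in front of the mixer. Origin at the centre of its underside.
- marker: Marker pen, 135 mm long, 17 mm thick, lying loose in front of the mixer. Origin at the centre of its underside.

How it is judged (in metres and radians):
On the way, in this order (a step that is already met when the one before it is completed fails the run):
1. the left pad is pressed down at least 2 mm (z of pad_left_top in the frame of mixer below 0.091 m), for 0.05 s.
2. the middle pad is pressed down at least 2 mm (z of pad_middle_top in the frame of mixer below 0.091 m), for 0.05 s.
3. the right pad is pressed down at least 2 mm (z of pad_right_top in the frame of mixer below 0.091 m), for 0.05 s.
4. the tag in front of the softest pad is pushed down at least 12 mm of its 16 mm, the other two still up (((z of pad_left_top in the frame of mixer below 0.09279 m and value of joint tag_left above 0.012 m and value of joint each of tag_middle, tag_right below 0.004 m) or (z of pad_middle_top in the frame of mixer below 0.09279 m and value of joint tag_middle above 0.012 m and value of joint each of tag_left, tag_right below 0.004 m) or (z of pad_right_top in the frame of mixer below 0.09279 m and value of joint tag_right above 0.012 m and value of joint each of tag_left, tag_middle below 0.004 m))), for 0.1 s.
At the end, for the whole second after the job is handed in: The tag in front of the softest pad is at least 12 mm down (of 16 mm), the other two tags are less than 4 mm from fully up, and all three pads have come back up (within 1 mm). The softest pad is the one whose spring, being the weakest, sags more than 0.21 mm under the resting pad (((z of pad_left_top in the frame of mixer below 0.09279 m and value of joint tag_left above 0.012 m and value of joint each of tag_middle, tag_right below 0.004 m) or (z of pad_middle_top in the frame of mixer below 0.09279 m and value of joint tag_middle above 0.012 m and value of joint each of tag_left, tag_right below 0.004 m) or (z of pad_right_top in the frame of mixer below 0.09279 m and value of joint tag_right above 0.012 m and value of joint each of tag_left, tag_middle below 0.004 m)) and z of each of pad_left_top, pad_middle_top, pad_right_top in the frame of mixer above 0.092 m); the robot touches nothing.
It fails at once if the mixer, its pads or tags are pressed with more than 45 N (contact force between any of the fingers, the arm and mixer above 45 N).
It fails at once if something standing or lying round the mixer is moved more than 25 mm, or picked up (distance of any of tube_rack, beaker, cup, vial_a, vial_b, marker from where it was at the start of the episode above 0.025 m).
It fails at once if a vessel, rack or vial is knocked over (angle between any of tube_rack, beaker, cup, vial_a, vial_b's own z axis and vertical above 0.5 rad).
It also fails if it takes over 54 s, if anything falls off the work surface, if the arm or the gripper's body presses on something with over 40 N, if the wrist force passes 120 N, or if a joint passes its speed limit or range.

ROBOT

A 7-joint arm with a two-finger parallel gripper is mounted at the origin on a cart in front of the work surface, level with it; the furniture and walls round the work are solid. World frame = base frame: x ahead of the robot, y to its left, z up, the work surface at z = 0. Lengths are in mm, angles in rad, forces in N, time in s.
With the tool pointing down it reaches from about 400 to 850 mm from the base axis. Payload 4.5 kg.
Tool frame: the origin (TCP) lies on the mounting face of the last link; the fingertips stand 173 mm ahead of it and the grasp point (between the pads) lies 155 mm ahead of it; y points along the fingers, z is the direction in which the jaws open and shut, and the axes are right-handed (so a half turn about y gives the same grasp; the last joint's range is limited). The gripper opens to 85 mm and grips with 20 to 120 N. Pads are 22 mm wide; open, the fingers measure 114 mm over their backs; the gripper's body (76 mm by 85 mm) begins 54 mm behind the grasp point. The pads swing forward as they close: fully open they stand 13 mm farther back than shut.
Start: joints at [-1.181, 0.689, -0.195, 1.565, 0.157, 0.902, -0.215], TCP at [217.692, 585.874, 404.717] pointing down, gripper open.
Joint ranges: [-3.01, 3.01], [-0.46, 2.08], [-1.47, 1.51], [0.13, 2.56], [-1, 4.14], [0.04, 2.09], [-2.66, 2.66]. Speed limits (rad/s): [2.57, 2.57, 3.14, 3.14, 3.14, 3.14, 3.14].

INTERFACE

Orientations are given as a unit quaternion [w, x, y, z].
In Python, from bench import * gives the robot as it stands.
- The arm moves only by the tool arm_command, never from a script. Its argument "deltas" is a list of rows, each a list of 3 entries, a list of its own where there are three numbers: the shift along the tool's x, y, z in m, then the turn, a rotation vector about the tool's x, y, z in rad, then the finger opening in m, from 0 to 0.0854. A call has exactly 5 rows; each row is the pose to reach, as a shift and turn from the pose commanded when the call began, along the tool's axes at that moment; what a row does not reach only later rows make up. A row lasts 1/12 s, in which the tool goes at most 41.7 mm and 7.16 degrees, less where a joint would pass 70% of its speed; a pose out of reach is approached as far as the arm can. A call with a gripper value outside its range is refused whole. The fingers move at their own pace and stop on an object; "newtons" is the grip in N (left out, the last holds). Time passes only in rows, so rows that repeat a pose let the fingers close, or fill a call up. It gives the time, the measured TCP pose, the force and the opening at its end, in the units of the state.
- state(): the state, without advancing time (a new reading comes with each control period).
- camera(name): name is "scene" or "top" or "wrist"; returns a dict with "pixels" (400x640x3 uint8, blue, green, red), "intrinsics" (3x3 intrinsics, pixels), "R" (3x3) and "t" (3): a world point X has camera coordinates R X + t. Camera axes: x right, y down, z forward; pixel columns grow to the right and rows downward; lengths in mm; the calibration is good to about 2 mm. A picture is of the moment at which its call begins. There is no depth.
- hand_in(): hands the job in, once; it reports no verdict.
The state is a dict: "time_s": time; "qpos": joint angles; "joint_vel": joint speeds; "joint_efforts": joint torques, N m; "eef_pos": TCP position; "tcp_rot": TCP orientation; "force": force on the tool from outside, world axes, zero at the start; "wrist_torque": the same for the moment, N m; "width": finger opening in mm.
Only numpy, scipy, OpenCV 4.12 (cv2) and the standard library are available. Lean on these libraries where they do the work, as an engineer would, in place of code of your own. Each camera call takes 0.05 s, during which the arm holds its last target.

## Working session

There is one attempt and no reset: what is moved stays moved. The work goes in short steps, Python scripts to look and compute and a tool call to move; the robot and the scene stay as the last step left them, time stands still between calls to the robot, and variables do not carry over. Pictures are saved under pics/ and viewed, and the job is handed in when it is done.

Besides the shell and the picture viewer there is one more tool, called after ">>>" as name(argument=value, ...), one argument or row to a line, values as JSON. arm_command: Moves the arm, as the interface text tells. Its arguments: {"type":"object","properties":{"deltas":{"type":"array","items":{"type":"array"}},"newtons":{"type":"number"}},"required":["deltas"]}

```bash
mkdir -p pics; ls; python3 - <<'E'
from bench import *
import cv2,numpy as np
s=state()
for k,v in s.items(): print(k,np.round(v,4))
for n in ("scene","top","wrist"):
    c=camera(n); cv2.imwrite(f"pics/{n}0.png",np.array(c["pixels"])); print(n,np.round(c["intrinsics"],1).tolist(),np.round(c["R"],3).tolist(),np.round(c["t"],1))
    np.savez(f"{n}0.npz",**c)
E
```

```text
pics
time_s 0.0
qpos [-1.1812  0.69   -0.1945  1.5664  0.1573  0.9025 -0.2151]
joint_vel [-0.0023  0.0013  0.0001  0.0014  0.0006  0.001  -0.0007]
joint_efforts [-2.00000e-04 -5.39608e+01 -1.26680e+00 -1.58542e+01  9.00000e-03
  9.60000e-03  0.00000e+00]
eef_pos [217.5899 585.5421 403.8668]
tcp_rot [-0.6953  0.6966 -0.1252  0.125 ]
force [-0.3035 -0.2688  0.0912]
wrist_torque [ 0.0388  0.0066 -0.0016]
width 85.4701
scene [[422.2, 0.0, 321.7], [0.0, 422.2, 202.6], [0.0, 0.0, 1.0]] [[0.906, -0.424, -0.001], [-0.279, -0.595, -0.754], [0.319, 0.683, -0.657]] [-420.2  257.4  788.7]
top [[362.9, 0.0, 319.3], [0.0, 362.9, 192.9], [0.0, 0.0, 1.0]] [[-0.013, -1.0, -0.002], [-0.994, 0.013, -0.113], [0.113, 0.001, -0.994]] [  63.7  486.5 1014.3]
wrist [[309.9, 0.0, 319.8], [0.0, 309.9, 202.1], [0.0, 0.0, 1.0]] [[0.348, 0.937, -0.001], [0.906, -0.336, 0.258], [0.241, -0.091, -0.966]] [-625.6  -32.7  379.1]
```

View pics/scene0.png

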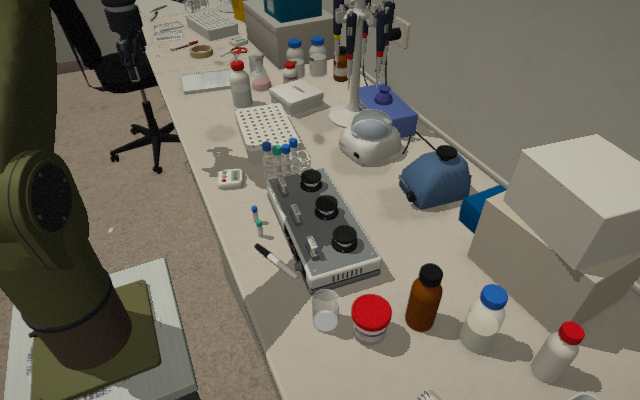

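View pics/top0.png

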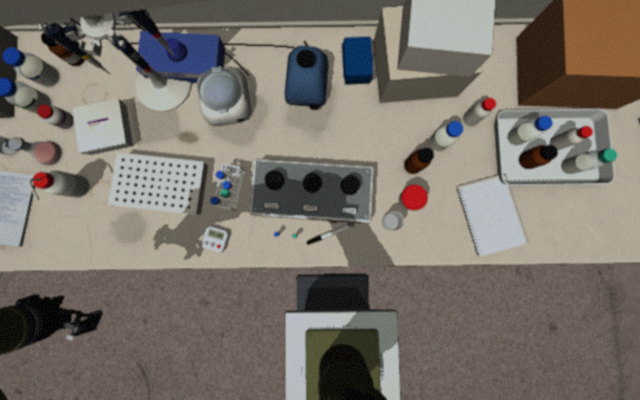

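View pics/wrist0.png

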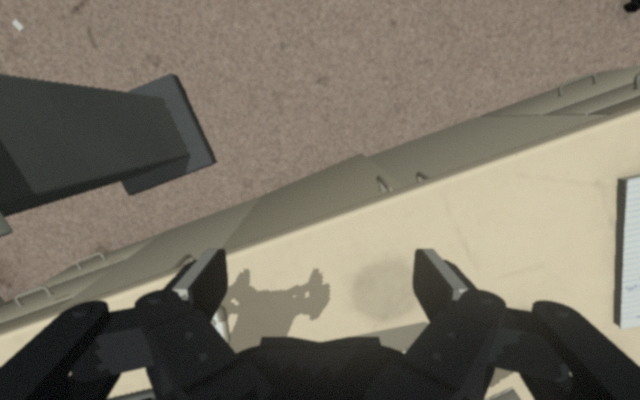

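The scene view shows the mixer with pads near (312,180), (327,207) and (344,238). In the top view the pads are at (275,180), (313,182) and (350,184), with tags near (273,207), (310,209) and (348,210). The arm hides nothing. Next I measure these points.

```bash
cat > h.py <<'E'
import numpy as np,cv2
def ray(c,u,v):
    K,R,t=c["intrinsics"],c["R"],c["t"]
    d=R.T@np.linalg.solve(K,[u,v,1.]); return -R.T@t,d
def plane(c,u,v,z):
    o,d=ray(c,u,v); return o+d*(z-o[2])/d[2]
def tri(c1,p1,c2,p2):
    o1,d1=ray(c1,*p1);o2,d2=ray(c2,*p2)
    s=np.linalg.lstsq(np.c_[d1,-d2],o2-o1,rcond=None)[0]
    a=o1+s[0]*d1;b=o2+s[1]*d2
    return (a+b)/2,np.linalg.norm(a-b)
def proj(c,X):
    q=c["intrinsics"]@(c["R"]@X+c["t"]); return q[:2]/q[2]
E
python3 - <<'E'
import numpy as np,cv2
t=np.load("top0.npz")["pixels"];s=np.load("scene0.npz")["pixels"]
a=cv2.resize(t[150:250,205:405],None,fx=4,fy=4,interpolation=cv2.INTER_CUBIC)
b=cv2.resize(s[135:300,240:400],None,fx=3.6,fy=3.6,interpolation=cv2.INTER_CUBIC)
cv2.imwrite("pics/tc.png",a);cv2.imwrite("pics/sc.png",b)
for n,im,(y0,y1,x0,x1) in (("top",t,(165,200,258,368)),("scene",s,(160,260,290,365))):
    m=(im[y0:y1,x0:x1].max(2)<35).astype(np.uint8)
    k,l,st,ce=cv2.connectedComponentsWithStats(m)
    for i in range(1,k):
        if st[i,4]>30: print(n,st[i]+[x0,y0,0,0,0],ce[i]+[x0,y0])
E
```

```text
top [266 171  18  19 284] [274.29225352 180.04225352]
top [303 173  19  20 286] [312.03146853 182.69230769]
top [341 175  19  19 270] [349.63333333 184.41851852]
scene [301 170  21  22 313] [310.61980831 180.63578275]
scene [315 196  23  24 404] [325.87871287 207.2970297 ]
scene [332 226  25  27 471] [344.3418259 238.8343949]
```

View pics/tc.png

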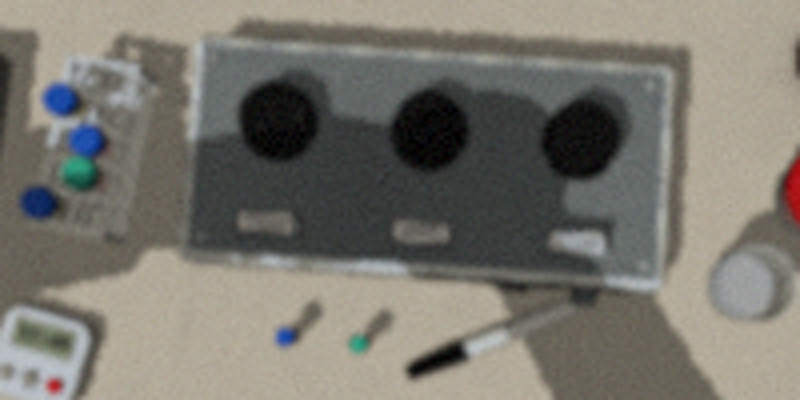

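View pics/sc.png

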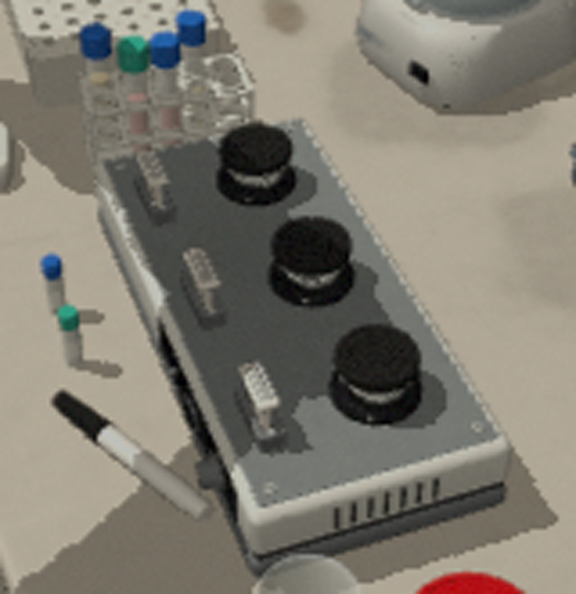

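```bash
python3 - <<'E'
from h import *
T=np.load("top0.npz");S=np.load("scene0.npz")
f=lambda p,k,o:(np.array(p)+.5)/k-.5+o
tp=[(279,121),(429,130),(581,138)];sp=[(256,146),(312,245),(377,354)]
tt=[(267,222),(421,232),(579,241)];st=[(151,169),(201,266),(257,380)]
for a,b,z in ((tp,sp,93),(tt,st,94)):
    for p,q in zip(a,b):
        P=f(p,4,[205,150]);Q=f(q,3.6,[240,135])
        X,e=tri(T,P,S,Q); print(np.round(X,1),round(e,1),"planeTop",np.round(plane(T,*P,z)[:2],1),"planeScene",np.round(plane(S,*Q,z)[:2],1))
E
```

```text
[517.1 177.5  96.8] 1.7 planeTop [516.9 178.2] planeScene [519.9 181.9]
[510.3  76.7  91.5] 1.6 planeTop [509.4  77. ] planeScene [510.4  75.1]
[503.1 -25.7  92.4] 0.9 planeTop [502.5 -25.5] planeScene [503.2 -26.3]
[447.6 186.2  94.7] 1.8 planeTop [448.5 186.1] planeScene [447.  187.3]
[439.9  83.1  95.9] 0.7 planeTop [440.4  83. ] planeScene [440.4  85.2]
[431.5 -21.7  99.2] 2.4 planeTop [433.  -22.5] planeScene [432.3 -16.9]
```

```bash
cat >> h.py <<'E'
from scipy.spatial.transform import Rotation as Ro
def Rt(q): return Ro.from_quat([q[1],q[2],q[3],q[0]]).as_matrix()
E
python3 - <<'E'
from h import *
from bench import *
s=state();R=Rt(s["tcp_rot"]);print(np.round(R,3))
d=np.array([519.1,181.5,330])-s["eef_pos"]
print(np.round(R.T@d,1))
E
```

```text
[[ 0.937 -0.     0.348]
 [-0.348 -0.001  0.937]
 [ 0.    -1.    -0.001]]
[ 423.3   74.5 -273.7]
```

>>> arm_command(
  deltas=[
    [[0.033,0.006,-0.021],[0,-0.056,0],0],
    [[0.066,0.012,-0.042],[0,-0.112,0],0],
    [[0.099,0.018,-0.063],[0,-0.168,0],0],
    [[0.132,0.024,-0.084],[0,-0.224,0],0],
    [[0.165,0.03,-0.105],[0,-0.281,0],0],
  ],
  newtons=20,
)

```text
time_s: 0.57
eef_pos: [336.5, 428.3, 374.3]
tcp_rot: [-0.707, 0.707, -0.025, 0.025]
force: [0.9, 0.6, -0.2]
width: 25.9
```

```bash
cat > go.py <<'E'
import sys
from h import *
from bench import *
s=state();R=Rt(s["tcp_rot"]);print(s["time_s"],np.round(s["eef_pos"],1),np.round(R[:,2],3),np.round(R[:,1],3),"F",np.round(s["force"],2),"w",np.round(s["width"],1),"q",np.round(s["qpos"],2))
if len(sys.argv)>3:
    print("delta",np.round(R.T@(np.array([float(a) for a in sys.argv[1:4]])-s["eef_pos"]),1))
E
python3 go.py 519.1 181.5 320
```

```text
0.5667 [336.5 428.3 374.3] [ 0.071  0.997 -0.   ] [-0. -0. -1.] F [ 0.9   0.59 -0.17] w 25.9 q [-0.81  0.63 -0.29  1.84  0.27  0.71  0.25]
delta [ 199.7   54.4 -233.1]
```

>>> arm_command(
  deltas=[
    [[0.025,0.006,-0.029],[0,0,0],0],
    [[0.05,0.012,-0.058],[0,0,0],0],
    [[0.075,0.018,-0.087],[0,0,0],0],
    [[0.1,0.024,-0.116],[0,0,0],0],
    [[0.125,0.03,-0.145],[0,0,0],0],
  ],
)

```text
time_s: 0.98
eef_pos: [450.4, 274.4, 344.3]
tcp_rot: [-0.707, 0.707, -0.026, 0.026]
force: [1.1, 0.9, -0.6]
width: -0.1
```

```bash
python3 go.py 519.1 181.5 320
python3 - <<'E'
from bench import *
import cv2,numpy as np
c=camera("wrist");cv2.imwrite("pics/w1.png",np.array(c["pixels"]));np.savez("w1.npz",**c)
E
```

```text
0.9833 [450.4 274.4 344.3] [ 0.075  0.997 -0.   ] [-0. -0. -1.] F [ 1.06  0.87 -0.64] w -0.1 q [-0.45  0.66 -0.3   1.92  0.33  0.61  0.54]
delta [ 75.4  24.3 -87.5]
```

View pics/w1.png

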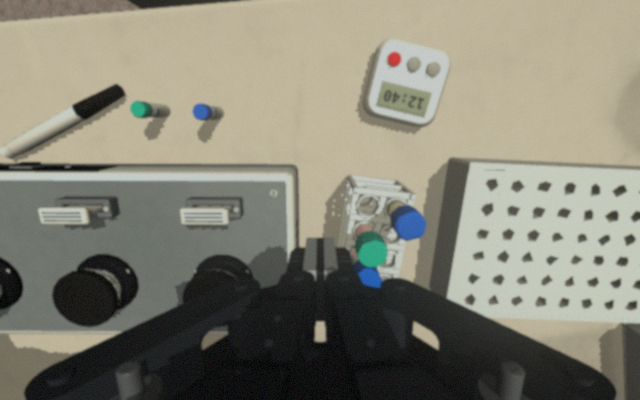

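The wrist view shows the left tag ledge near (204,216), the middle one near (63,215) and the middle pad top near (86,297). The fingertips are at (322,250), closed, and clear of the rack.

```bash
python3 - <<'E'
from h import *
W=np.load("w1.npz")
for n,p,z in (("tagL",(204,216),94),("tagM",(63,216),94),("padM",(86,297),93)): print(n,np.round(plane(W,*p,z),1))
T=np.load("top0.npz")
f=lambda p,k,o:(np.array(p)+.5)/k-.5+o
print(tri(W,(204,216),T,f((267,222),4,[205,150])),tri(W,(63,216),T,f((421,232),4,[205,150])))
E
```

```text
tagL [447.6 189.9  94. ]
tagM [439.8  85.4  94. ]
padM [508.4  83.3  93. ]
(array([449.28677789, 187.05932232,  87.24255745]), np.float64(0.5543627182561152)) (array([440.51825645,  83.08858842,  91.43951813]), np.float64(0.1514327097274657))
```

>>> arm_command(
  deltas=[
    [[0.02,0.01,-0.024],[0,0,0],0],
    [[0.04,0.02,-0.048],[0,0,0],0],
    [[0.056,0.03,-0.07],[0,0,0],0],
    [[0.066,0.038,-0.082],[0,0,0],0],
    [[0.066,0.042,-0.082],[0,0,0],0],
  ],
)

```text
time_s: 1.45
eef_pos: [511.3, 184.8, 301.3]
tcp_rot: [-0.705, 0.708, -0.029, 0.029]
force: [0.9, -0.0, -0.1]
width: -0.2
```

```bash
python3 go.py 518 182 285
```

```text
1.45 [511.3 184.8 301.3] [ 0.082  0.997 -0.004] [-0.    -0.004 -1.   ] F [ 0.9  -0.04 -0.1 ] w -0.2 q [-0.26  0.75 -0.29  1.9   0.38  0.55  0.68]
delta [ 7.  16.3 -2.1]
```

>>> arm_command(
  deltas=[
    [[0,0.003,0],[0,0,0],0],
    [[0,0.006,0],[0,0,0],0],
    [[0,0.01,0],[0,0,0],0],
    [[0,0.01,0],[0,0,0],0],
    [[0,0.01,0],[0,0,0],0],
  ],
)

```text
time_s: 1.87
eef_pos: [508.7, 190.5, 292.8]
tcp_rot: [0.707, -0.706, 0.026, -0.026]
force: [-0.1, 0.3, 0.6]
width: 0.4
```

```bash
python3 go.py 518 182 276
```

```text
1.8667 [508.7 190.5 292.8] [0.073 0.997 0.   ] [-0.  0. -1.] F [-0.05  0.29  0.64] w 0.4 q [-0.27  0.76 -0.28  1.91  0.39  0.53  0.67]
delta [ 9.8 16.7 -7.8]
```

Settled. Next is a fine move to about 4 mm above the pad (TCP z about 270).

>>> arm_command(
  deltas=[
    [[0.005,0.006,-0.004],[0,0,0],0],
    [[0.01,0.012,-0.008],[0,0,0],0],
    [[0.01,0.018,-0.008],[0,0,0],0],
    [[0.01,0.022,-0.008],[0,0,0],0],
    [[0.01,0.022,-0.008],[0,0,0],0],
  ],
)

```text
time_s: 2.28
eef_pos: [518.3, 180.3, 269.5]
tcp_rot: [-0.706, 0.707, -0.027, 0.026]
force: [0.5, 0.1, -0.2]
width: 0.1
```

```bash
python3 go.py 518 182 266
python3 - <<'E'
from bench import *
import cv2,numpy as np
c=camera("scene");p=np.array(c["pixels"]);cv2.imwrite("pics/s2.png",cv2.resize(p[120:300,240:420],None,fx=3.3,fy=3.3,interpolation=cv2.INTER_CUBIC))
E
```

```text
2.2833 [518.3 180.3 269.5] [ 0.075  0.997 -0.001] [-0.002 -0.001 -1.   ] F [ 0.47  0.13 -0.2 ] w 0.1 q [-0.26  0.8  -0.27  1.9   0.41  0.49  0.68]
delta [-0.5  3.5  1.7]
```

View pics/s2.png

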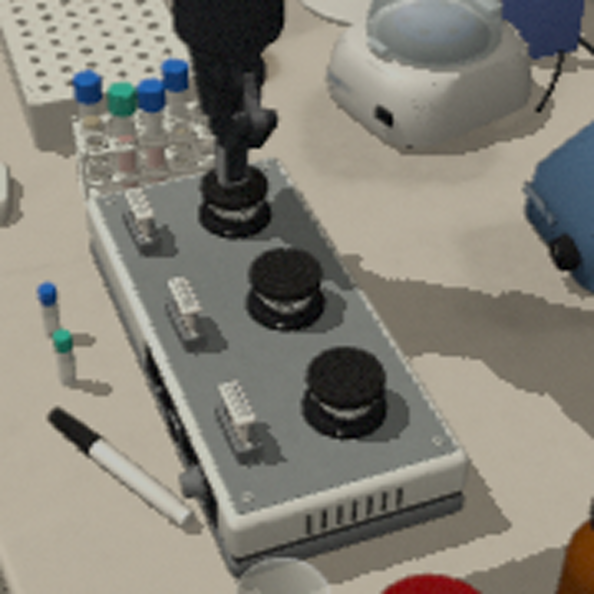

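The fingertips stand over the centre of the left pad, at (235,185) in the crop. Now I press it at two depths.

>>> arm_command(
  deltas=[
    [[0,0.002,0],[0,0,0],0],
    [[0,0.004,0],[0,0,0],0],
    [[0,0.006,0],[0,0,0],0],
    [[0,0.007,0],[0,0,0],0],
    [[0,0.007,0],[0,0,0],0],
  ],
)

```text
time_s: 2.75
eef_pos: [518.6, 180.8, 263.6]
tcp_rot: [0.707, -0.707, 0.026, -0.026]
force: [0.0, 0.4, 1.8]
width: 0.0
```

```bash
python3 go.py
```

```text
2.75 [518.6 180.8 263.6] [0.074 0.997 0.   ] [ 0.  0. -1.] F [0.01 0.35 1.83] w 0.0 q [-0.27  0.81 -0.26  1.91  0.42  0.48  0.68]
```

>>> arm_command(
  deltas=[
    [[0,0.002,0],[0,0,0],0],
    [[0,0.004,0],[0,0,0],0],
    [[0,0.004,0],[0,0,0],0],
    [[0,0.004,0],[0,0,0],0],
    [[0,0.004,0],[0,0,0],0],
  ],
)

```text
time_s: 3.17
eef_pos: [518.7, 180.8, 259.8]
tcp_rot: [0.707, -0.706, 0.026, -0.026]
force: [-0.4, 0.1, 2.4]
width: 0.2
```

```bash
python3 go.py
```

```text
3.1667 [518.7 180.8 259.8] [0.075 0.997 0.   ] [ 0.  0. -1.] F [-0.4   0.08  2.41] w 0.2 q [-0.27  0.82 -0.25  1.91  0.42  0.47  0.67]
```

>>> arm_command(
  deltas=[
    [[0,0.001,0],[0,0,0],0],
    [[0,0.002,0],[0,0,0],0],
    [[0,0.002,0],[0,0,0],0],
    [[0,0.002,0],[0,0,0],0],
    [[0,0.002,0],[0,0,0],0],
  ],
)

```text
time_s: 3.58
eef_pos: [518.7, 180.8, 257.8]
tcp_rot: [0.707, -0.706, 0.026, -0.026]
force: [-0.7, 0.8, 4.4]
width: 0.5
```

>>> arm_command(
  deltas=[
    [[0,-0.01,0],[0,0,0],0],
    [[0,-0.025,0],[0,0,0],0],
    [[0,-0.035,0],[0,0,0],0],
    [[0,-0.035,-0.02],[0,0,0],0],
    [[0,-0.035,-0.05],[0,0,0],0],
  ],
)

```text
time_s: 4.0
eef_pos: [515.2, 133.6, 294.1]
tcp_rot: [0.708, -0.705, 0.023, -0.026]
force: [0.4, -1.1, 0.0]
width: 0.1
```

```bash
python3 go.py 510.5 77 270
```

```text
4.0 [515.2 133.6 294.1] [0.069 0.998 0.004] [ 0.003  0.004 -1.   ] F [ 0.38 -1.14  0.02] w 0.1 q [-0.16  0.75 -0.3   1.94  0.41  0.51  0.75]
delta [ -0.9  23.8 -56.9]
```

>>> arm_command(
  deltas=[
    [[0,0,-0.025],[0,0,0],0],
    [[0,0,-0.045],[0,0,0],0],
    [[0,0,-0.054],[0,0,0],0],
    [[0,0.012,-0.054],[0,0,0],0],
    [[0,0.022,-0.054],[0,0,0],0],
  ],
)

```text
time_s: 4.42
eef_pos: [511.2, 76.5, 270.9]
tcp_rot: [0.707, -0.706, 0.026, -0.027]
force: [-0.3, 0.9, 0.0]
width: 0.1
```

>>> arm_command(
  deltas=[
    [[0,0.002,0],[0,0,0],0],
    [[0,0.004,0],[0,0,0],0],
    [[0,0.006,0],[0,0,0],0],
    [[0,0.007,0],[0,0,0],0],
    [[0,0.007,0],[0,0,0],0],
  ],
)

```text
time_s: 4.83
eef_pos: [510.8, 77.8, 263.8]
tcp_rot: [0.707, -0.706, 0.026, -0.026]
force: [-0.9, 2.6, 2.8]
width: -0.0
```

```bash
python3 go.py 510.5 77 260
```

```text
4.8333 [510.8  77.8 263.8] [0.074 0.997 0.001] [ 0.     0.001 -1.   ] F [-0.93  2.64  2.77] w -0.0 q [-0.08  0.79 -0.26  2.    0.47  0.41  0.8 ]
delta [-0.3  3.8 -0.9]
```

>>> arm_command(
  deltas=[
    [[0,0.002,0],[0,0,0],0],
    [[0,0.004,0],[0,0,0],0],
    [[0,0.004,0],[0,0,0],0],
    [[0,0.004,0],[0,0,0],0],
    [[0,0.004,0],[0,0,0],0],
  ],
)

```text
time_s: 5.25
eef_pos: [510.8, 77.7, 260.2]
tcp_rot: [0.707, -0.706, 0.026, -0.026]
force: [-2.6, 1.4, 7.4]
width: 0.1
```

>>> arm_command(
  deltas=[
    [[0,0.001,0],[0,0,0],0],
    [[0,0.002,0],[0,0,0],0],
    [[0,0.002,0],[0,0,0],0],
    [[0,0.002,0],[0,0,0],0],
    [[0,0.002,0],[0,0,0],0],
  ],
)

```text
time_s: 5.67
eef_pos: [510.8, 77.7, 258.5]
tcp_rot: [0.707, -0.706, 0.026, -0.026]
force: [-2.2, 2.0, 9.2]
width: 0.0
```

>>> arm_command(
  deltas=[
    [[0,-0.01,0],[0,0,0],0],
    [[0,-0.025,0],[0,0,0],0],
    [[0,-0.035,0],[0,0,0],0],
    [[0,-0.035,-0.02],[0,0,0],0],
    [[0,-0.035,-0.05],[0,0,0],0],
  ],
)

```text
time_s: 6.08
eef_pos: [508.0, 29.6, 293.9]
tcp_rot: [0.708, -0.705, 0.023, -0.026]
force: [0.4, -0.1, 0.2]
width: -0.3
```

```bash
python3 go.py 503 -27.5 270
```

```text
6.0833 [508.   29.6 293.9] [0.069 0.998 0.004] [ 0.004  0.003 -1.   ] F [ 0.41 -0.12  0.19] w -0.3 q [ 0.04  0.73 -0.31  2.01  0.46  0.46  0.89]
delta [ -1.1  23.7 -57.4]
```

The middle pad is clearly stiffer, about 1200 N/m against about 500 for the left. Next is the right pad.

>>> arm_command(
  deltas=[
    [[0,0,-0.025],[0,0,0],0],
    [[0,0,-0.045],[0,0,0],0],
    [[0,0,-0.054],[0,0,0],0],
    [[0,0.012,-0.054],[0,0,0],0],
    [[0,0.022,-0.054],[0,0,0],0],
  ],
)

```text
time_s: 6.5
eef_pos: [503.5, -27.5, 270.8]
tcp_rot: [0.707, -0.706, 0.026, -0.028]
force: [-0.5, 0.3, 0.0]
width: 0.1
```

>>> arm_command(
  deltas=[
    [[0,0.002,0],[0,0,0],0],
    [[0,0.004,0],[0,0,0],0],
    [[0,0.006,0],[0,0,0],0],
    [[0,0.007,0],[0,0,0],0],
    [[0,0.007,0],[0,0,0],0],
  ],
)

```text
time_s: 6.92
eef_pos: [503.3, -26.2, 264.0]
tcp_rot: [0.707, -0.706, 0.026, -0.026]
force: [-0.3, 1.1, 0.6]
width: 0.1
```

>>> arm_command(
  deltas=[
    [[0,0.002,0],[0,0,0],0],
    [[0,0.004,0],[0,0,0],0],
    [[0,0.004,0],[0,0,0],0],
    [[0,0.004,0],[0,0,0],0],
    [[0,0.004,0],[0,0,0],0],
  ],
)

```text
time_s: 7.33
eef_pos: [503.3, -26.3, 260.1]
tcp_rot: [0.707, -0.706, 0.026, -0.027]
force: [-0.9, 1.3, 6.4]
width: 0.2
```

>>> arm_command(
  deltas=[
    [[0,0.001,0],[0,0,0],0],
    [[0,0.002,0],[0,0,0],0],
    [[0,0.002,0],[0,0,0],0],
    [[0,0.002,0],[0,0,0],0],
    [[0,0.002,0],[0,0,0],0],
  ],
)

```text
time_s: 7.75
eef_pos: [503.3, -26.3, 258.2]
tcp_rot: [0.707, -0.706, 0.026, -0.027]
force: [-1.5, 1.5, 7.3]
width: -0.3
```

```bash
python3 go.py 503 -27.5 258
```

```text
7.75 [503.3 -26.3 258.2] [0.074 0.997 0.001] [ 0.001  0.001 -1.   ] F [-1.53  1.46  7.3 ] w -0.3 q [ 0.12  0.79 -0.26  2.04  0.52  0.37  0.94]
delta [-0.2  0.2 -1.2]
```

Forces near 8 mm depth were 4.4 N left, 9.2 N middle and 7.3 N right, so the left pad is the softest. I lift and move to the left tag.

>>> arm_command(
  deltas=[
    [[0,-0.015,0],[0,0,0],0],
    [[0,-0.035,0],[0,0,0],0],
    [[0,-0.045,0.02],[0,0,0],0],
    [[-0.02,-0.045,0.05],[0,0,0],0],
    [[-0.04,-0.045,0.08],[0,0,0],0],
  ],
)

```text
time_s: 8.17
eef_pos: [470.0, 55.6, 303.2]
tcp_rot: [0.707, -0.706, 0.027, -0.029]
force: [0.0, 0.8, -0.1]
width: 0.2
```

>>> arm_command(
  deltas=[
    [[-0.015,0,0.035],[0,0,0],0],
    [[-0.03,0,0.07],[0,0,0],0],
    [[-0.032,0,0.1],[0,0,0],0],
    [[-0.032,0,0.12],[0,0,0],0],
    [[-0.032,0,0.129],[0,0,0],0],
  ],
)

```text
time_s: 8.58
eef_pos: [446.7, 190.6, 302.8]
tcp_rot: [0.708, -0.706, 0.024, -0.025]
force: [0.7, -0.2, 0.7]
width: -0.1
```

>>> arm_command(
  deltas=[
    [[0,0.005,0],[0,0,0],0],
    [[0,0.01,0],[0,0,0],0],
    [[0,0.015,0],[0,0,0],0],
    [[0,0.015,0],[0,0,0],0],
    [[0,0.015,0],[0,0,0],0],
  ],
)

```text
time_s: 9.0
eef_pos: [447.0, 185.3, 287.1]
tcp_rot: [-0.706, 0.707, -0.028, 0.027]
force: [0.1, -1.2, -0.0]
width: 0.2
```

```bash
python3 go.py 447.5 187.5 273
python3 - <<'E'
from bench import *
import cv2,numpy as np
c=camera("scene");p=np.array(c["pixels"]);cv2.imwrite("pics/s3.png",cv2.resize(p[120:300,240:420],None,fx=3.3,fy=3.3,interpolation=cv2.INTER_CUBIC))
c=camera("wrist");p=np.array(c["pixels"]);cv2.imwrite("pics/w3.png",p);np.savez("w3.npz",**c)
E
```

```text
9.0 [447.  185.3 287.1] [ 0.077  0.997 -0.002] [-0.001 -0.002 -1.   ] F [ 0.13 -1.21 -0.03] w 0.2 q [-0.35  0.72 -0.23  2.09  0.41  0.38  0.59]
delta [ 0.4 14.1  2.3]
```

View pics/s3.png

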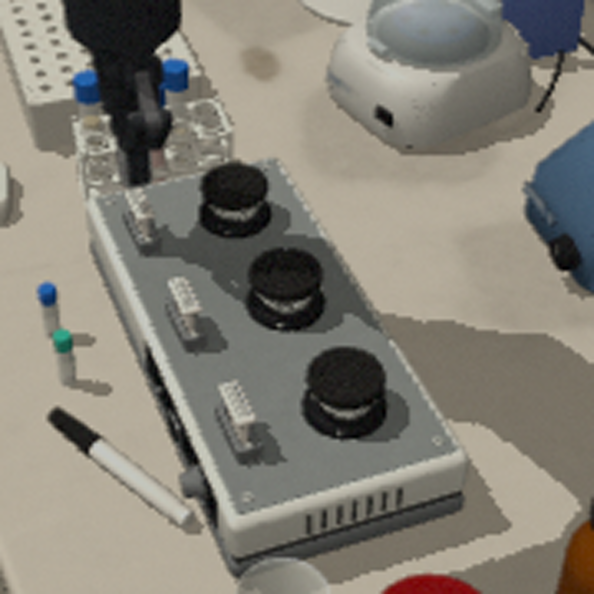

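View pics/w3.png

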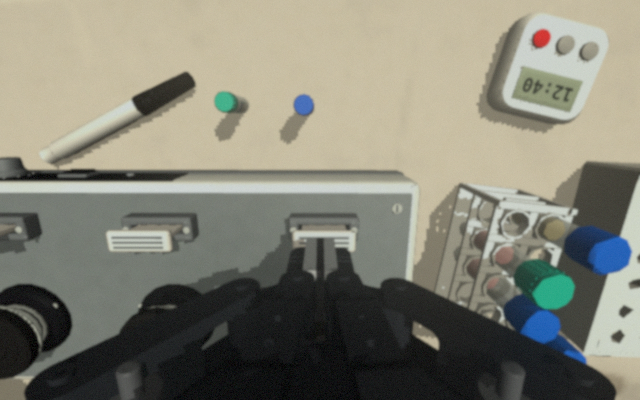

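The tags are all up and the fingertips are over the left ledge, which spans about (293–356, 228–250) in the wrist view.

```bash
python3 - <<'E'
from h import *
W=np.load("w3.npz")
for p in ((324.5,240),(140,241)): print(np.round(plane(W,*p,94),1))
print(proj(W,np.array([447,186,114.])))
E
```

```text
[447.  189.9  94. ]
[439.6  86.   94. ]
[317.29196303 255.51196018]
```

The target agrees within 3 mm. Now the descent.

>>> arm_command(
  deltas=[
    [[0,0.005,0.001],[0,0,0],0],
    [[0,0.01,0.002],[0,0,0],0],
    [[0,0.015,0.002],[0,0,0],0],
    [[0,0.02,0.002],[0,0,0],0],
    [[0,0.023,0.002],[0,0,0],0],
  ],
)

```text
time_s: 9.52
eef_pos: [447.1, 189.1, 264.1]
tcp_rot: [-0.707, 0.707, -0.026, 0.026]
force: [-0.2, -0.9, 3.2]
width: -0.2
```

>>> arm_command(
  deltas=[
    [[0,0.002,0],[0,0,0],0],
    [[0,0.004,0],[0,0,0],0],
    [[0,0.006,0],[0,0,0],0],
    [[0,0.008,0],[0,0,0],0],
    [[0,0.009,0],[0,0,0],0],
  ],
)

```text
time_s: 9.93
eef_pos: [447.1, 189.1, 255.6]
tcp_rot: [0.707, -0.707, 0.026, -0.026]
force: [-0.9, 0.5, 3.3]
width: 0.2
```

>>> arm_command(
  deltas=[
    [[0,0.001,0],[0,0,0],0],
    [[0,0.002,0],[0,0,0],0],
    [[0,0.003,0],[0,0,0],0],
    [[0,0.003,0],[0,0,0],0],
    [[0,0.003,0],[0,0,0],0],
  ],
)

```text
time_s: 10.35
eef_pos: [447.1, 188.9, 252.5]
tcp_rot: [-0.707, 0.707, -0.027, 0.026]
force: [-0.3, -0.5, 0.1]
width: -0.1
```

```bash
python3 go.py 447.5 187.5 251
```

```text
10.35 [447.1 188.9 252.5] [ 0.075  0.997 -0.   ] [-0. -0. -1.] F [-0.34 -0.55  0.1 ] w -0.1 q [-0.39  0.78 -0.18  2.1   0.44  0.29  0.56]
delta [ 0.5  1.5 -1.4]
```

>>> arm_command(
  deltas=[
    [[0,0.001,0],[0,0,0],0],
    [[0,0.002,0],[0,0,0],0],
    [[0,0.002,0],[0,0,0],0],
    [[0,0.002,0],[0,0,0],0],
    [[0,0.002,0],[0,0,0],0],
  ],
)

```text
time_s: 10.77
eef_pos: [447.0, 188.9, 251.4]
tcp_rot: [0.707, -0.707, 0.026, -0.027]
force: [-3.1, -1.0, 10.1]
width: -0.3
```

It reached the stop: the force rose to 10 N with the tip at about 78 mm. I lift straight up and retreat.

>>> arm_command(
  deltas=[
    [[0,-0.01,0],[0,0,0],0],
    [[0,-0.03,0],[0,0,0],0],
    [[0,-0.06,0],[0,0,0],0],
    [[0,-0.09,0],[0,0,0],0],
    [[0,-0.12,0],[0,0,0],0],
  ],
)

```text
time_s: 11.18
eef_pos: [446.9, 188.6, 371.6]
tcp_rot: [-0.706, 0.707, -0.027, 0.026]
force: [0.4, 0.2, -0.3]
width: -0.0
```

>>> arm_command(
  deltas=[
    [[0,-0.01,0],[0,0,0],0],
    [[0,-0.02,0],[0,0,0],0],
    [[0,-0.02,0],[0,0,0],0],
    [[0,-0.02,0],[0,0,0],0],
    [[0,-0.02,0],[0,0,0],0],
  ],
)

```text
time_s: 11.6
eef_pos: [446.9, 188.7, 389.9]
tcp_rot: [-0.706, 0.707, -0.027, 0.026]
force: [0.1, -0.4, -0.4]
width: 0.2
```

```bash
python3 go.py
python3 - <<'E'
from bench import *
from h import *
c=camera("scene");p=np.array(c["pixels"]);cv2.imwrite("pics/s4.png",cv2.resize(p[120:300,240:420],None,fx=3.3,fy=3.3,interpolation=cv2.INTER_CUBIC))
c=camera("wrist");p=np.array(c["pixels"]);cv2.imwrite("pics/w4.png",p)
E
```

```text
11.6 [446.9 188.7 389.9] [ 0.075  0.997 -0.001] [-0.001 -0.001 -1.   ] F [ 0.14 -0.45 -0.44] w 0.2 q [-0.26  0.55 -0.36  1.99  0.3   0.66  0.68]
```

View pics/s4.png

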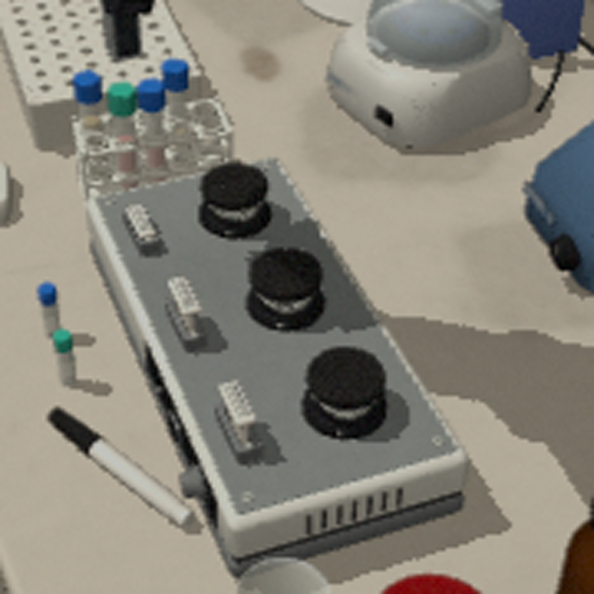

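View pics/w4.png

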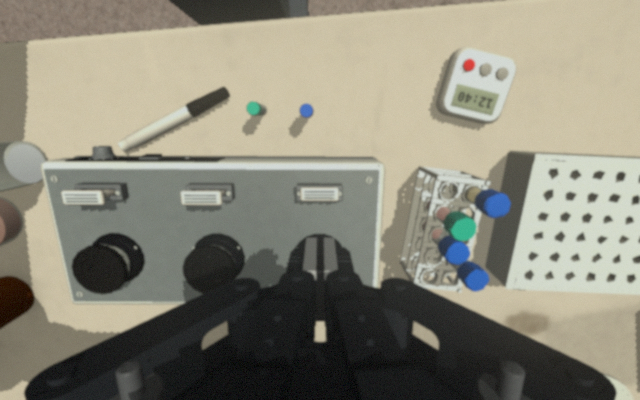

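The left tag sits on its holder, at (143,228) in the scene crop and (320,194) in the wrist view. The other two tags are up, the pads are up and nothing has been disturbed. I hand in.

```bash
python3 -c "
from bench import *
print(hand_in())"
```

```text
the job is handed in; nothing more can be done
None
```

I pushed the left tag fully down, because the left pad gave most easily, and handed the job in at about 11.6 s. No verdict was reported.

- **Pads:** I pressed left, middle, then right with the closed fingertips. At about 8 mm deep they pushed back with 4.4 N, 9.2 N and 7.3 N. At about 6 mm the forces were 2.4 N, 7.4 N and 6.4 N. The force readings carry roughly 0.5–1 N of noise, but the left pad was clearly the softest.
- **Tag:** I pushed the left tag until the force rose to about 10 N with the tip at about 78 mm, which is its fully-down height.
- **Last pictures:** The left ledge sits on its holder, the other two tags and all three pads are up, and the items around the mixer look unmoved. The gripper is well clear.
- **Disagreements:** Position estimates from the different views differed by up to about 4 mm for the left tag and 6–8 mm for the pads and the other two tags. One force reading near the tag's stop was about 0 N, so I pressed 2 mm further to confirm it.

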